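# Feed one wax ring blank and push it to the stop

### The arm

A 6-joint arm with a two-finger parallel gripper is mounted at the origin on a cart in front of the work surface, level with it; the furniture and walls round the work are solid. World frame = base frame: x ahead of the robot, y to its left, z up, the work surface at z = 0. Lengths are in mm, angles in rad, forces in N, time in s.
With the tool pointing down it reaches from about 275 to 1000 mm from the base axis. Payload 8.4 kg.
Tool frame: the origin (TCP) lies at the centre of the arm's flange, where the gripper is bolted on; the fingertips stand 173 mm ahead of it and the grasp point (between the pads) lies 155 mm ahead of it; z points along the fingers, y is the direction in which the jaws open and shut (so a half turn about z gives the same grasp; the last joint's range is limited). The gripper opens to 85 mm and grips with 20 to 120 N. Pads are 22 mm wide; open, the fingers measure 114 mm over their backs; the gripper's body (76 mm by 85 mm) begins 54 mm behind the grasp point. The pads swing forward as they close: fully open they stand 13 mm farther back than shut.
Start: joints at [1.106, 0.353, 1.633, -0, 1.155, -0.002], TCP at [279.034, 559.258, 404.681] pointing down, gripper open.
Joint ranges: [-2.63, 2.63], [-0.92, 2.1], [0.06, 2.66], [-1.3, 4.44], [0, 2.69], [-3.02, 3.02]. Speed limits (rad/s): [2.22, 2.22, 2.79, 3.14, 3.14, 3.14].

### API

Orientations are given as [roll, pitch, yaw] about the fixed x, y, z axes, in that order (R = Rz(yaw) Ry(pitch) Rx(roll)).
In Python, from rig import sense, grab_frame, camera_model, sign_off gives the robot as it stands. The module is installed in compiled form; this text tells all that it offers.
- The arm moves only by the tool step_arm, never from a script. Its argument "commands" is a list of rows, each a list of 3 entries, a list of its own where there are three numbers: the shift along the tool's x, y, z in mm, then the turn about the tool's z in rad, then the opening, from 0 (shut) to 1 (fully open). A call has 1 to 20 rows; each row shifts and turns the pose as measured when the row begins, along the tool's axes as they then stand; what a row does not reach is not made up. A row lasts 1/8 s, in which the tool goes at most 62.5 mm and 10.7 degrees, less where a joint would pass 70% of its speed; a pose out of reach is approached as far as the arm can. A call with a gripper value outside its range is refused whole. The fingers move at their own pace and stop on an object; "force" is the grip in N (left out, the last holds). Time passes only in rows, so rows that do not move let the fingers close. It gives the time, the measured TCP pose, the force and the opening at its end, in the units of the state.
- sense(): the state, without advancing time (a new reading comes with each control period).
- grab_frame(name): name is "scene" or "top"; returns the picture (400x640x3 uint8, blue, green, red); there is no depth.
- camera_model(name): a dict with "fx", "fy", "cx", "cy" (pixels), "dist" ([k1, k2, p1, p2, k3] as OpenCV has them; the pictures are not rectified), "R" (3x3) and "t" (3): a world point X has camera coordinates R X + t. Camera axes: x right, y down, z forward; pixel columns grow to the right and rows downward; lengths in mm; the calibration is good to about 2 mm. A picture is of the moment at which its call begins. camera_model takes no time and is no camera call.
- sign_off(): hands the job in, once; it reports no verdict.
The state is a dict: "clock": time; "qpos": joint angles; "qvel": joint speeds; "joint_efforts": joint torques, N m; "eef_pos": TCP position; "tcp_rot": TCP orientation; "contact_force": force on the tool from outside, world axes, zero at the start; "wrist_torque": the same for the moment, N m; "opening": opening from 0.0 (shut) to 1.0 (fully open).
Only numpy, scipy, OpenCV 4.12 (cv2) and the standard library are available. Lean on these libraries where they do the work, as an engineer would, in place of code of your own. Each camera call takes 0.05 s, during which the arm holds its last target. There are 200 camera calls.

### The job

Press the feeder's plunger all the way down once and let it spring back up, so that exactly one green wax ring blank comes out of the outlet. Then push that blank across the bench with the fingertips, never picking it up, into the near open end of the H-shaped aluminium stop until it lies against, or within a few millimetres of, the stop's crossbar. Leave the other blanks in the feeder and everything else on the bench where it is.

Things in the scene. Friction and masses are not known exactly. Their poses are not given: they have to be found in the camera images.
- feeder: Grey and aluminium magazine feeder, fixed. Origin on the bench (z 0) under the axis of the stack; +x runs from outlet to plunger (yaw within 0.25 rad of world x). Covers x -22 to +90, y +-22 mm, 46 mm high; feet to y +-39 mm at x 51 to 77. The magazine (x -22 to +17) holds three blanks stacked on the bench itself; its outlet, a slot 13 mm high, faces -x at x = -22, level with the bench.
- plunger_top (a point): Centre of the flat top of the round steel plunger cap (34 mm across, 26 mm across the flat), 58 mm along the feeder's +x from its origin and 80 mm above the bench when up. It is pressed straight down.
- plunger (a joint): How far the plunger is pressed, m: 0 up, 0.018 at its bottom stop. A spring lifts it within 0.5 s. Takes 2 N to start, 4 to 5 N at the bottom (more if fast). It drives a flat blade 3:1 that pushes the lowest blank out along the feeder's -x and goes back with the plunger; then the next blank drops.
- outlet (a point): Fixed point on the bench in front of the outlet, 52 mm along the feeder's -x from its origin: about where the centre of the blank lies after a full, slow press (up to some 15 mm farther after a quick one).
- ring_1: The lowest blank in the feeder, the one that comes out: turned green wax ring, 30 mm outside diameter, 10 mm high, about 15 g, lying flat. Origin at the centre of its underside. It slides on the bench with ordinary friction.
- ring_2: Second blank in the stack, the same shape; origin at the centre of its underside, 10 mm above the bench at the start. It must drop to the bench inside the magazine and stay there.
- ring_3: Third (top) blank in the stack, the same shape; origin at the centre of its underside, 20 mm above the bench at the start. It must stay in the magazine.
- ring_stop: Low H-shaped aluminium stop, fixed, left or right of the outlet. Origin on the bench at the crossbar's centre; yaw within 0.2 rad of world. Two rails along its y, 100 mm long, 10 mm high, inner faces at x +-28 mm; the crossbar along x is 6 mm thick, 10 mm high. No floor; both ends open, flaring from y +-50 to +-67 mm. A blank against the crossbar has its centre 18 mm from the origin.
- wax_block: Bystander: green carving wax block, 50 x 90 x 24 mm, lying on the bench on the side away from the stop. Origin under its centre.
- pencil: Bystander: black pencil, 154 mm long, near the front of the bench, nearly along world y. Origin near its middle.
- eraser: Bystander: white eraser in a blue sleeve, 23 x 52 x 12 mm. Origin under its centre.
- jar: Bystander: small capped jar, 40 mm across, 54 mm high. Origin under its centre.
- graver: Bystander: burnisher with a turned wooden handle, 157 mm long, 23 mm high, behind the feeder. Origin near its middle.
- sanding_stick: Bystander: wooden sanding stick, 26 x 190 x 10 mm, on the right. Origin under its centre.

How it is judged (in metres and radians):
On the way, in this order (a step that is already met when the one before it is completed fails the run):
1. the plunger is pressed down to within 2 mm of its bottom stop and the lowest blank has come out of the outlet (its centre more than 40 mm in front of the stack's axis) (value of joint plunger above 0.016 m and x of ring_1 in the frame of feeder below -0.04 m), for 0.05 s.
2. the plunger has sprung back up to within 2 mm, with the blank still out and not yet in the stop (value of joint plunger below 0.002 m and x of ring_1 in the frame of feeder below -0.04 m and horizontal distance between ring_1 and ring_stop above 0.05 m), for 0.1 s.
At the end, for the whole second after the job is handed in: Blank 1 lies flat, at rest, between the stop's rails, at most 8 mm from the crossbar (centre within 26 mm of the stop's origin along its y, 17 mm along x); plunger up (2 mm); blank 2 on the bench in the magazine, blank 3 on it (within 8 mm of the axis, 4 mm in height) (x of ring_1 in the frame of ring_stop between -0.017 and 0.017 m and y of ring_1 in the frame of ring_stop between -0.026 and 0.026 m and height (world z) of ring_1 between -0.003 and 0.003 m and angle between ring_1's own z axis and vertical below 0.12 rad and linear speed of ring_1 below 0.01 m/s and value of joint plunger below 0.002 m and x of ring_2 in the frame of feeder between -0.008 and 0.008 m and y of ring_2 in the frame of feeder between -0.008 and 0.008 m and z of ring_2 in the frame of feeder between -0.004 and 0.004 m and x of ring_3 in the frame of feeder between -0.008 and 0.008 m and y of ring_3 in the frame of feeder between -0.008 and 0.008 m and z of ring_3 in the frame of feeder between 0.006 and 0.014 m); the robot touches nothing.
It fails at once if the first blank is lifted more than 12 mm off the bench, or stood on edge (height (world z) of ring_1 above 0.012 m or angle between ring_1's own z axis and vertical above 0.9 rad).
It fails at once if a second or third blank comes out of the feeder (more than 14 mm in front of the stack's axis, or lifted out) (x of any of ring_2, ring_3 in the frame of feeder below -0.014 m or height (world z) of ring_2 above 0.02 m or height (world z) of ring_3 above 0.03 m).
It fails at once if a bystander is moved more than 20 mm (distance of any of wax_block, pencil, eraser, jar, graver, sanding_stick from where it was at the start of the episode above 0.02 m).
It also fails if it takes over 61 s, if anything falls off the work surface, if the arm or the gripper's body presses on something with over 40 N, if the wrist force passes 120 N, or if a joint passes its speed limit or range.

## Working session

There is one attempt and no reset: what is moved stays moved. The work goes in short steps, Python scripts to look and compute and a tool call to move; the robot and the scene stay as the last step left them, time stands still between calls to the robot, and variables do not carry over. Pictures are saved under pics/ and viewed, about 8 in all and at most 12, crops included, and the job is handed in when it is done.

Besides the shell and the picture viewer there is one more tool, called after "Emit:" by a JSON object that holds its "op" and its "data", one argument or row to a line. step_arm: Moves the arm, as the interface text tells. Its arguments: {"type":"object","properties":{"commands":{"type":"array","items":{"type":"array"}},"force":{"type":"number"}},"required":["commands"]}

```bash
mkdir -p pics; python3 - <<'E'
from rig import *
import cv2
for n in("scene","top"):
    cv2.imwrite(f"pics/{n}0.png",grab_frame(n)); print(n,camera_model(n))
print(sense())
E
```

```text
scene {'fx': 388.1222021003928, 'fy': 388.1222021003928, 'cx': 320.5900735499109, 'cy': 205.23217404955994, 'dist': array([-0.08985877,  0.        ,  0.        ,  0.        ,  0.        ]), 'R': array([[ 0.5710398 , -0.82067337,  0.02021778],
       [-0.51827517, -0.37950618, -0.766398  ],
       [ 0.63663521,  0.4271654 , -0.64204777]]), 't': array([-386.91361803,  320.25826789,  565.62561513])}
top {'fx': 440.2110233135924, 'fy': 440.2110233135924, 'cx': 316.7490807429251, 'cy': 199.2980495394395, 'dist': array([-0.05917266,  0.        ,  0.        ,  0.        ,  0.        ]), 'R': array([[ 0.02575392, -0.99951189,  0.01768365],
       [-0.99039519, -0.02791487, -0.13541835],
       [ 0.13584589, -0.01402625, -0.99063069]]), 't': array([-84.56783469, 586.13251312, 957.53336177])}
{'clock': 0.1, 'qpos': array([ 1.10560643e+00,  3.53610600e-01,  1.63404480e+00, -1.40985898e-06,
        1.15516791e+00, -2.40310530e-03]), 'qvel': array([-0.00132277, -0.00116251, -0.00225665, -0.00030263, -0.0010417 ,
        0.00166211]), 'joint_efforts': array([-7.98673573e-04, -6.06351542e+01, -3.42815816e+01, -5.06959304e-05,
        3.96438612e-03,  7.71414830e-05]), 'eef_pos': array([278.9411285 , 559.0811306 , 404.02320776]), 'tcp_rot': array([-3.14036200e+00, -1.66826354e-06,  2.67880643e+00]), 'contact_force': array([ 0.63298573,  0.96497838, -0.86238661]), 'wrist_torque': array([ 0.01377326,  0.00499805, -0.01749224]), 'opening': 0.9959568085143984}
```

View pics/top0.png

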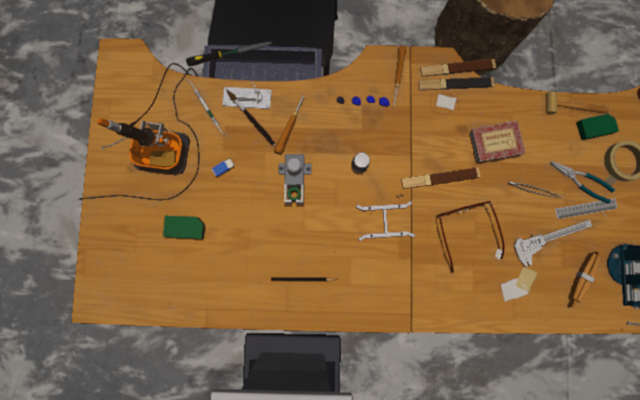

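View pics/scene0.png

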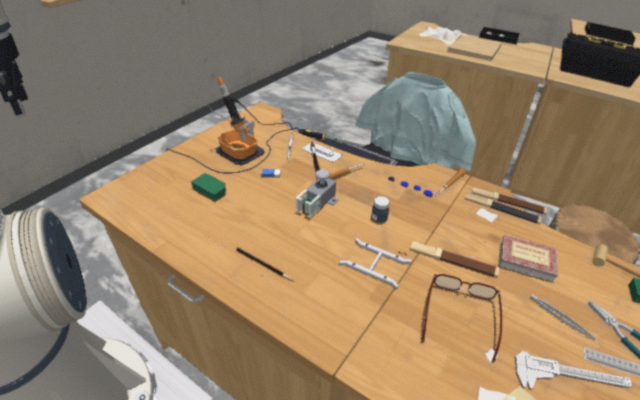

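The top view shows the feeder at about (293,180) with its outlet facing down the image (-x). The H stop is at about (386,221), with its near open end on the left at column ~358. I'll zoom in on that area for precise positions.

```bash
cat > h.py <<'E'
from rig import *
import numpy as np, cv2
def ray(n,uv,z):
    m=camera_model(n);K=np.array([[m['fx'],0,m['cx']],[0,m['fy'],m['cy']],[0,0,1.]])
    p=cv2.undistortPoints(np.array(uv,float).reshape(-1,1,2),K,m['dist']).reshape(-1,2)
    R=np.array(m['R']);c=-R.T@m['t'];d=np.c_[p,np.ones(len(p))]@R
    return c+d*((z-c[2])/d[:,2])[:,None]
def proj(n,X):
    m=camera_model(n);K=np.array([[m['fx'],0,m['cx']],[0,m['fy'],m['cy']],[0,0,1.]])
    return cv2.projectPoints(np.array(X,float).reshape(-1,1,3),cv2.Rodrigues(np.array(m['R']))[0],np.array(m['t']),K,m['dist'])[0].reshape(-1,2)
def crop(n,x0,y0,w,h,s,f,im=None):
    im=grab_frame(n) if im is None else im
    cv2.imwrite(f,cv2.resize(im[y0:y0+h,x0:x0+w],None,fx=s,fy=s,interpolation=cv2.INTER_CUBIC))
    return im
E
python3 - <<'E'
from h import *
im=crop("top",270,145,155,105,5,"pics/t1.png")
hsv=cv2.cvtColor(im,cv2.COLOR_BGR2HSV)
m=((hsv[...,1]<60)&(hsv[...,2]>130)).astype(np.uint8)
m[:, :350]=0;m[:,420:]=0;m[:195]=0;m[245:]=0
n,l,s,c=cv2.connectedComponentsWithStats(m)
for i in range(1,n):
    if s[i,4]>20:
        pts=np.argwhere(l==i)[:,::-1]; print(s[i],c[i],ray("top",c[i],10))
        r=cv2.minAreaRect(ray("top",pts,10)[:,:2].astype(np.float32));print(r)
        P=ray("top",pts,10)
        for lo in range(-400,-100,10):
            q=P[(P[:,1]>=lo)&(P[:,1]<lo+10)]
            if len(q):
                a=q[q[:,0]>np.mean(P[:,0])];b=q[q[:,0]<np.mean(P[:,0])]
                print(lo,len(q),a[:,0].mean().round(1),b[:,0].mean().round(1) if len(b) else 0)
E
```

```text
[400 202  12   6  40] [405.225 204.7  ] [[ 585.45598067 -277.17443524   10.        ]]
((585.2597045898438, -278.0966796875), (8.898061752319336, 28.774795532226562), 19.856338500976562)
-300 2 591.0 0
-290 13 589.5 584.9
-280 15 587.1 582.5
-270 10 586.9 582.1
[356 205  13   5  35] [362.14285714 207.31428571] [[ 576.48185433 -175.74632852   10.        ]]
((576.6444091796875, -175.22276306152344), (28.1876163482666, 8.189805030822754), 84.42196655273438)
-190 14 577.9 573.9
-180 11 577.6 574.1
-170 10 579.0 574.7
[359 205  42  36 295] [382.31864407 223.16949153] [[ 540.5832969  -223.36002053   10.        ]]
((543.4837646484375, -213.52529907226562), (76.7042236328125, 97.00379943847656), 6.461648464202881)
-270 12 nan 517.5
-260 27 581.7 517.1
-250 28 580.5 515.5
-240 46 574.3 520.0
-230 76 565.9 519.0
-220 25 578.3 513.2
-210 30 576.8 511.9
-200 22 576.7 511.3
-190 14 nan 510.4
-180 13 nan 505.6
-170 2 nan 503.6
[402 232  13   5  39] [407.46153846 233.76923077] [[ 517.37965285 -282.38794588   10.        ]]
((517.3447265625, -283.6058654785156), (28.566940307617188, 8.356385231018066), 85.74678802490234)
-300 10 519.4 515.1
-290 11 520.0 516.5
-280 16 520.2 515.5
-270 2 521.2 514.2<stdin>:16: RuntimeWarning: Mean of empty slice.
  ret = ret.dtype.type(ret / rcount)
```

View pics/t1.png

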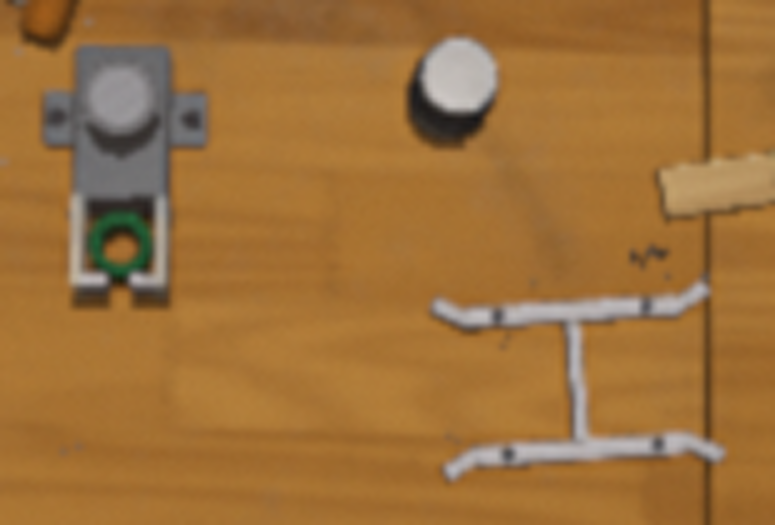

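The crop gives the plunger cap at about (121,99), ring 3 at (121,244), and the crossbar from (573,320) to (583,440). The stop's left mouth lies between (435,305) and (450,472).

```bash
python3 - <<'E'
from h import *
f=lambda u,v:[270+u/5-.4,145+v/5-.4]
for n,p,z in [("cap",(121,99),80),("ring3",(121,244),30),("footL",(57,118),5),("footR",(192,120),5),("backL",(77,47),46),("backR",(170,47),46),("frL",(73,287),46),("frR",(167,287),46),
 ("barT",(573,320),10),("barB",(583,440),10),("uL",(465,322),10),("uR",(682,302),10),("lL",(478,457),10),("lR",(688,440),10),("tipU",(437,306),10),("tipL",(450,472),10),("jar",(459,75),54)]:
    print(n,ray("top",f(*p),z)[0].round(1))
E
```

```text
cap [658.8 -15.7  80. ]
ring3 [601.8 -15.9  30. ]
footL [665.1  17.4   5. ]
footR [666.  -46.6   5. ]
backL [689.9   6.6  46. ]
backR [691.2 -35.9  46. ]
frL [579.3   4.4  46. ]
frR [580.5 -37.9  46. ]
barT [ 574.9 -227.6   10. ]
barB [ 518.8 -232.6   10. ]
uL [ 572.5 -176.9   10. ]
uR [ 584.8 -279.    10. ]
lL [ 509.7 -183.7   10. ]
lR [ 520.1 -281.8   10. ]
tipU [ 579.7 -163.6   10. ]
tipL [ 502.4 -170.8   10. ]
jar [ 680.2 -167.6   54. ]
```

Emit:
{"op": "step_arm", "data": {
  "commands": [
    [[-40,-23,0],0,0],
    [[-40,-23,0],0,0],
    [[-40,-23,0],0,0],
    [[-40,-23,0],0,0],
    [[-40,-23,0],0,0],
    [[-40,-23,0],0,0],
    [[-40,-23,0],0,0],
    [[-40,-23,0],0,0],
    [[-40,-23,0],0,0],
    [[-40,-23,0],0,0],
    [[-40,-23,0],0,0],
    [[-40,-23,0],0,0],
    [[-40,-23,0],0,0],
    [[0,0,0],0.17,0],
    [[0,0,0],0.17,0],
    [[0,0,0],0.17,0],
    [[0,0,0],0.17,0],
    [[0,0,0],0.17,0],
    [[0,0,0],0.17,0],
    [[0,0,0],0,0]
  ]
}}

```text
clock: 2.65
eef_pos: [620.4, 41.9, 399.2]
tcp_rot: [-3.135, 0.002, 1.628]
contact_force: [0.3, 0.5, -0.5]
opening: 0.001
```

Emit:
{"op": "step_arm", "data": {
  "commands": [
    [[-20,12,20],0,0],
    [[-20,12,20],0,0],
    [[-20,11,20],0,0],
    [[0,0,25],0.02,0],
    [[0,0,25],0,0],
    [[0,0,15],0,0],
    [[0,0,0],0,0]
  ]
}}

```text
clock: 3.52
eef_pos: [660.8, -20.8, 267.2]
tcp_rot: [-3.134, 0.002, 1.626]
contact_force: [0.6, -1.2, 0.5]
opening: 0.001
```

```bash
python3 - <<'E'
from h import *
s=sense();print(s['eef_pos'],s['tcp_rot'],s['contact_force'])
a=crop("scene",270,130,110,110,5,"pics/a.png");b=crop("top",250,120,110,110,5,"pics/b.png")
cv2.imwrite("pics/ab.png",np.hstack([cv2.resize(cv2.imread(f"pics/{k}.png"),(400,400)) for k in "ab"]))
E
```

```text
[660.77778064 -20.77231084 267.19002957] [-3.13358268e+00  1.71245316e-03  1.62622173e+00] [ 0.55325966 -1.15996399  0.50655915]
```

View pics/ab.png

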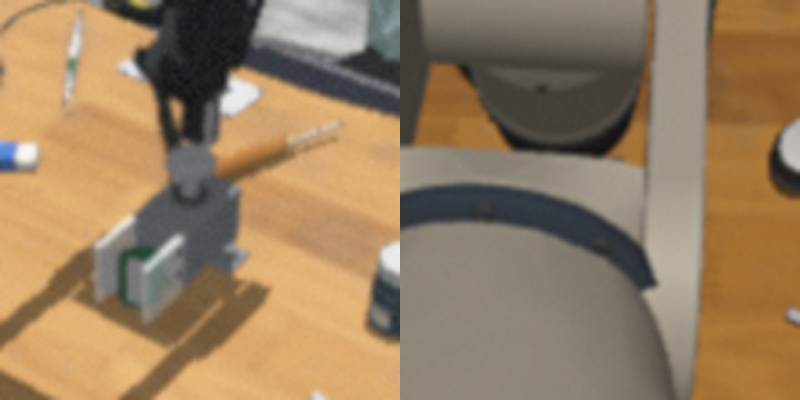

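The left half shows the closed fingertips right above the cap, at about (190,150). The top camera is blocked by the arm. I'll press slowly from here.

Emit:
{"op": "step_arm", "data": {
  "commands": [
    [[4,-1,4],0,0],
    [[0,0,4],0,0],
    [[0,0,3],0,0],
    [[0,0,2],0,0],
    [[0,0,2],0,0],
    [[0,0,2],0,0],
    [[0,0,2],0,0],
    [[0,0,2],0,0],
    [[0,0,2],0,0],
    [[0,0,2],0,0]
  ]
}}

```text
clock: 4.88
eef_pos: [661.0, -16.1, 246.1]
tcp_rot: [-3.141, 0.002, 1.627]
contact_force: [-1.9, 0.1, 4.7]
opening: 0.001
```

Emit:
{"op": "step_arm", "data": {
  "commands": [
    [[0,0,2],0,0],
    [[0,0,2],0,0],
    [[0,0,2],0,0],
    [[0,0,2],0,0],
    [[0,0,2],0,0]
  ]
}}

```text
clock: 5.5
eef_pos: [660.9, -16.1, 235.6]
tcp_rot: [-3.141, 0.002, 1.627]
contact_force: [-2.2, -0.3, 4.5]
opening: 0.003
```

Emit:
{"op": "step_arm", "data": {
  "commands": [
    [[0,0,1],0,0],
    [[0,0,1],0,0],
    [[0,0,1],0,0]
  ]
}}

```text
clock: 5.88
eef_pos: [661.0, -16.1, 235.4]
tcp_rot: [-3.141, 0.002, 1.627]
contact_force: [-5.9, 0.6, 14.9]
opening: 0.002
```

Emit:
{"op": "step_arm", "data": {
  "commands": [
    [[0,0,-8],0,0],
    [[0,0,-12],0,0],
    [[0,0,-25],0,0],
    [[0,0,-35],0,0.15],
    [[20,-25,-15],0,0.15],
    [[30,-30,0],0,0.15],
    [[30,-30,0],0,0.15],
    [[30,-24,0],0,0.15],
    [[30,0,0],0,0.15],
    [[0,0,0],0,0.15]
  ]
}}

```text
clock: 7.12
eef_pos: [541.8, 120.6, 335.7]
tcp_rot: [3.137, 0.002, 1.626]
contact_force: [-0.1, -0.7, -0.1]
opening: 0.152
```

```bash
python3 - <<'E'
from h import *
s=sense();print(s['eef_pos'],s['tcp_rot'],s['contact_force'])
a=crop("scene",250,140,110,110,5,"pics/a.png");b=crop("top",250,140,110,110,5,"pics/b.png")
cv2.imwrite("pics/ab2.png",np.hstack([cv2.resize(cv2.imread(f"pics/{k}.png"),(400,400)) for k in "ab"]))
E
```

```text
[541.75599296 120.55948811 335.69355395] [3.13685470e+00 2.18877057e-03 1.62560435e+00] [-0.13889793 -0.70187658 -0.06791468]
```

View pics/ab2.png

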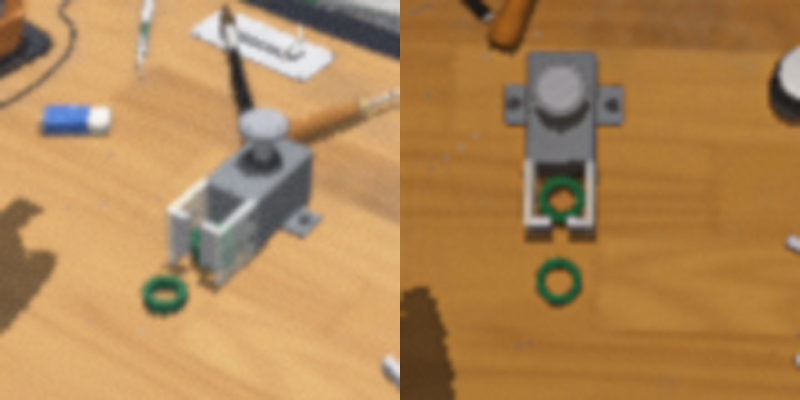

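The plunger is back up. One ring is out, at (559,281) in the top-view panel, and the stack is still in the magazine. Next I'll compute the ring's position.

```bash
cat >> h.py <<'E'
def ring(n,x0,y0,x1,y1):
    im=grab_frame(n);hsv=cv2.cvtColor(im,cv2.COLOR_BGR2HSV)
    m=cv2.inRange(hsv,(50,90,25),(95,255,255));k=np.zeros_like(m);k[y0:y1,x0:x1]=1;m*=k
    p=cv2.findNonZero(m)
    if p is None: return None
    (c,s,a)=cv2.minAreaRect(cv2.convexHull(p)); x,y,w,h=cv2.boundingRect(p)
    uv=(x+(w-1)/2,y+(h-1)/2); return uv,len(p),ray(n,uv,6)[0].round(1)
E
python3 - <<'E'
from h import *
print(ring("top",275,205,315,235)); print(ring("scene",280,213,304,228))
E
```

```text
((293.0, 216.5), 51, array([550.9, -14.9,   6. ]))
((295.0, 220.5), 47, array([551.2, -14.9,   6. ]))
```

Emit:
{"op": "step_arm", "data": {
  "commands": [
    [[-22,1,25],0,0.15],
    [[-22,1,25],0,0.15],
    [[-22,1,25],-0.02,0.15],
    [[-18,1,25],0,0.15],
    [[0,0,20],0,0.15],
    [[0,0,15],0,0.15],
    [[0,0,8],0,0.15],
    [[0,0,3],0,0.15],
    [[0,0,0],0,0.15]
  ]
}}

```text
clock: 8.45
eef_pos: [554.5, 25.9, 185.9]
tcp_rot: [3.134, 0.003, 1.637]
contact_force: [-0.3, -0.6, -0.2]
opening: 0.15
```

Emit:
{"op": "step_arm", "data": {
  "commands": [
    [[0,-2,5],0,0.15],
    [[0,-1,4],0,0.15],
    [[0,0,0],0,0.15]
  ]
}}

```text
clock: 8.82
eef_pos: [551.8, 26.1, 177.4]
tcp_rot: [3.132, 0.003, 1.637]
contact_force: [-0.1, -0.2, 0.1]
opening: 0.146
```

```bash
python3 - <<'E'
from h import *
s=sense();print(s['eef_pos'],s['tcp_rot'],s['contact_force'])
a=crop("scene",250,150,110,110,5,"pics/a.png");b=crop("top",250,150,110,110,5,"pics/b.png")
cv2.imwrite("pics/ab3.png",np.hstack([cv2.resize(cv2.imread(f"pics/{k}.png"),(400,400)) for k in "ab"]))
E
```

```text
[551.8045225   26.08136348 177.38058072] [3.13225051 0.00322352 1.63748207] [-0.0528204  -0.16738035  0.09735358]
```

View pics/ab3.png

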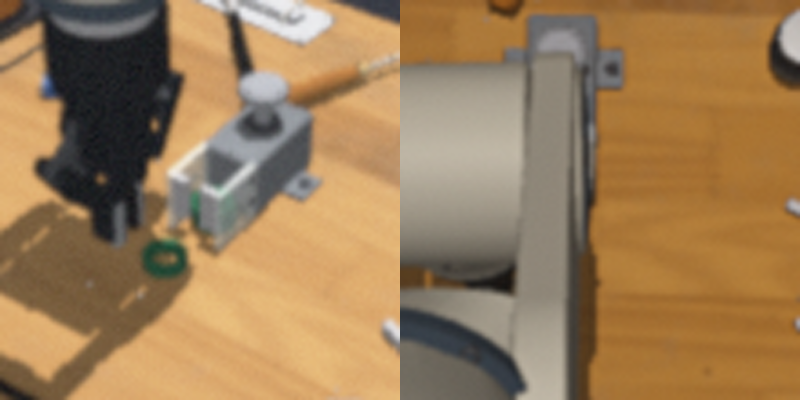

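The left panel shows the fingertips just off the bench on the +y side of the ring at (165,257), clear of the feeder. I'll start the push.

Emit:
{"op": "step_arm", "data": {
  "commands": [
    [[-4,0,1],0,0.15],
    [[-4,-1,1],0,0.15],
    [[-5,0,0],0,0.15],
    [[-5,-1,0],0,0.15],
    [[-6,-1,0],0,0.15],
    [[-6,-1,0],0,0.15],
    [[-6,-1,0],0,0.15],
    [[-6,-1,0],0,0.15]
  ]
}}

```text
clock: 9.93
eef_pos: [549.2, -10.7, 177.2]
tcp_rot: [3.13, -0.007, 1.639]
contact_force: [0.6, -0.6, 0.4]
opening: 0.153
```

```bash
python3 - <<'E'
from h import *
s=sense();print(s['eef_pos'],s['tcp_rot'],s['contact_force'])
print(ring("scene",286,213,330,240))
E
```

```text
[549.17584112 -10.67002904 177.18627268] [ 3.12964441 -0.00714402  1.6388507 ] [ 0.64244028 -0.56211386  0.38750156]
((302.0, 223.0), 62, array([553.9, -33.3,   6. ]))
```

```bash
python3 - <<'E'
from h import *
a=crop("scene",270,180,75,60,10,"pics/c.png")
E
```

```text
(no output)
```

View pics/c.png

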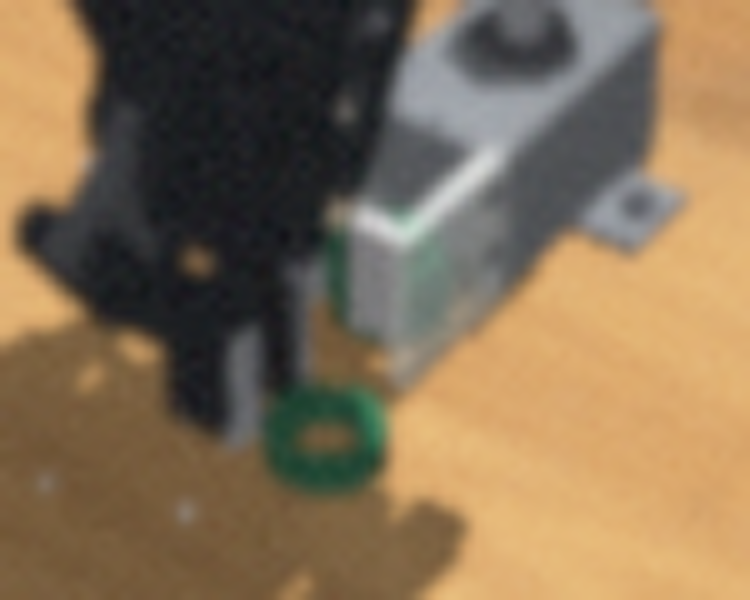

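```bash
python3 - <<'E'
from h import *
P=[(549.2,-10.7,6),(549.2,-21.7,6),(549.2,-35,6),(559,-22,5),(539,-22,5)]
print(((proj("scene",P)-[270,180])*10+5).round())
print(ray("scene",[[270+24-.5,180+44-.5],[270+30-.5,180+38-.5]],4).round(1))
E
```

```text
[[235. 407.]
 [273. 426.]
 [319. 449.]
 [299. 407.]
 [247. 454.]]
[[542.6 -17.1   4. ]
 [567.5 -15.7   4. ]]
```

The ring is touching both fingertips at (325,437) and sits close to centred in the cradle. I'll carry on pushing.

Emit:
{"op": "step_arm", "data": {
  "commands": [
    [[-6,-1,0],0,0.15],
    [[-6,-1,0],0,0.15],
    [[-6,-1,0],0,0.15],
    [[-6,-1,0],0,0.15],
    [[-6,-1,1],0,0.15],
    [[-6,-1,0],0,0.15],
    [[-6,-1,0],0,0.15],
    [[-6,-1,0],0,0.15],
    [[-6,-1,0],0,0.15],
    [[-6,-1,0],0,0.15]
  ]
}}

```text
clock: 11.28
eef_pos: [542.8, -76.3, 175.1]
tcp_rot: [3.13, -0.007, 1.637]
contact_force: [-0.9, 0.2, 0.6]
opening: 0.149
```

```bash
python3 - <<'E'
from h import *
s=sense();print(s['eef_pos'],s['tcp_rot'],s['contact_force'])
print(ring("scene",300,218,400,275))
print(ring("top",305,200,400,240))
E
```

```text
[542.83824542 -76.26157198 175.07759469] [ 3.1299971  -0.00690265  1.63732741] [-0.87986782  0.1795065   0.5676482 ]
((323.5, 236.5), 65, array([546.6, -98.9,   6. ]))
None
```

Emit:
{"op": "step_arm", "data": {
  "commands": [
    [[-6,-1,0],0,0.15],
    [[-6,-1,0],0,0.15],
    [[-6,-1,0],0,0.15],
    [[-6,-1,0],0,0.15],
    [[-6,-1,0],0,0.15],
    [[-6,-1,0],0,0.15],
    [[-6,-1,0],0,0.15],
    [[-6,-1,0],0,0.15],
    [[-6,-1,0],0,0.15]
  ]
}}

```text
clock: 12.5
eef_pos: [537.1, -134.4, 174.6]
tcp_rot: [3.13, -0.007, 1.637]
contact_force: [0.3, 0.9, 0.1]
opening: 0.147
```

```bash
python3 - <<'E'
from h import *
s=sense();print(s['eef_pos'],s['tcp_rot'],s['contact_force'])
print(ring("scene",310,225,400,285))
crop("scene",310,210,110,80,7,"pics/d.png")
E
```

```text
[ 537.10172626 -134.35934047  174.59620417] [ 3.12991486 -0.00684516  1.63728299] [0.2798286  0.9015775  0.08253128]
((340.0, 246.0), 72, array([ 543.4, -144.8,    6. ]))
```

View pics/d.png

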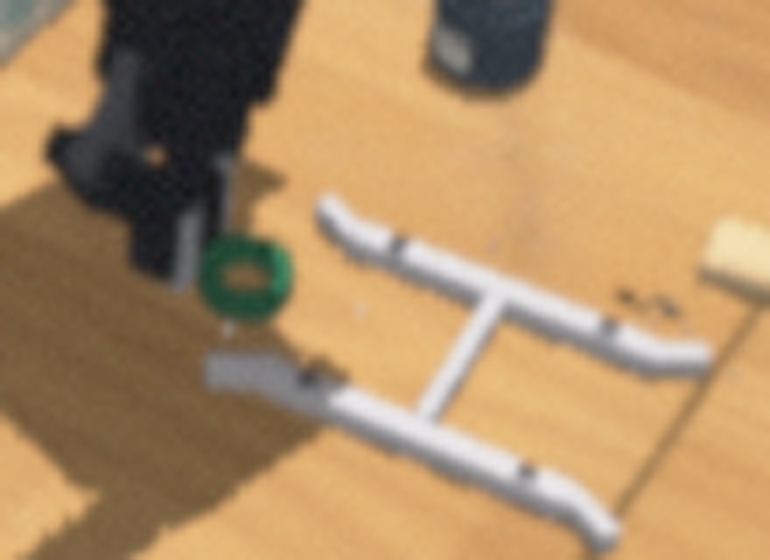

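The ring is at the mouth of the stop at (246,277), centred between the rails. The colour box caught some stray green this time, so I'll use the centre I read by eye. I'll push on along the stop's axis.

Emit:
{"op": "step_arm", "data": {
  "commands": [
    [[-6,0,0],0,0.15],
    [[-6,0,0],0,0.15],
    [[-6,0,0],0,0.15],
    [[-6,0,0],0,0.15],
    [[-6,0,0],0,0.15]
  ]
}}

```text
clock: 13.22
eef_pos: [539.2, -166.1, 174.3]
tcp_rot: [3.13, -0.007, 1.637]
contact_force: [-0.5, 0.1, 1.2]
opening: 0.15
```

```bash
cat >> h.py <<'E'
def ring2(n,x0,y0,x1,y1):
    im=grab_frame(n);hsv=cv2.cvtColor(im,cv2.COLOR_BGR2HSV)
    m=cv2.inRange(hsv,(60,110,40),(90,255,255));k=np.zeros_like(m);k[y0:y1,x0:x1]=1;m*=k
    c=max(cv2.findContours(m,cv2.RETR_EXTERNAL,cv2.CHAIN_APPROX_NONE)[0],key=cv2.contourArea)
    x,y,w,h=cv2.boundingRect(c);uv=(x+(w-1)/2,y+(h-1)/2);P=ray(n,uv,6)[0];d=P[:2]-[546.9,-230.1];a=.105
    return uv,(w,h),P.round(1),"in stop",(d@[np.cos(a),np.sin(a)]).round(1),(d@[-np.sin(a),np.cos(a)]).round(1)
E
python3 - <<'E'
from h import *
s=sense();print(s['eef_pos'],s['tcp_rot'],s['contact_force'])
print(ring2("scene",310,225,400,285))
print(ray("scene",(344.7,249.1),6))
E
```

```text
[ 539.22876778 -166.1208877   174.34920461] [ 3.12999071 -0.00682742  1.63729039] [-0.50688192  0.10387156  1.18982204]
((357.5, 254.5), (12, 10), array([ 544.2, -188.8,    6. ]), 'in stop', np.float64(1.6), np.float64(41.4))
[[ 541.56512952 -158.08367081    6.        ]]
```

Emit:
{"op": "step_arm", "data": {
  "commands": [
    [[-6,0,0],0,0.15],
    [[-6,0,0],0,0.15],
    [[-5,0,0],0,0.15],
    [[-2,0,0],0,0.15],
    [[0,0,0],0,0.15]
  ]
}}

```text
clock: 13.9
eef_pos: [540.7, -187.2, 174.2]
tcp_rot: [3.13, -0.007, 1.637]
contact_force: [-0.5, 0.5, 0.5]
opening: 0.157
```

```bash
python3 - <<'E'
from h import *
s=sense();print(s['eef_pos'],s['contact_force'])
print(ring2("scene",320,225,400,285))
crop("scene",310,210,110,80,7,"pics/e.png")
E
```

```text
[ 540.65801932 -187.22039097  174.21701113] [-0.5261162   0.46955277  0.4681206 ]
((366.5, 258.5), (12, 10), array([ 545.4, -210.2,    6. ]), 'in stop', np.float64(0.6), np.float64(19.9))
```

View pics/e.png

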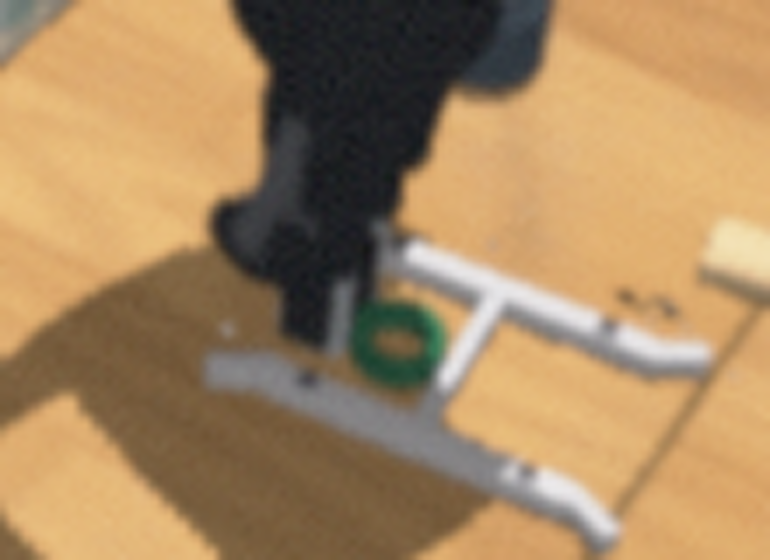

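The ring at (398,342) is beside the crossbar, with about 2 mm left. I'll give it one last nudge, then back off and lift.

Emit:
{"op": "step_arm", "data": {
  "commands": [
    [[-2,0,0],0,0.15],
    [[-1,0,0],0,0.15]
  ]
}}

```text
clock: 14.25
eef_pos: [540.7, -189.6, 174.1]
tcp_rot: [3.13, -0.007, 1.637]
contact_force: [0.0, 5.0, 1.0]
opening: 0.146
```

Emit:
{"op": "step_arm", "data": {
  "commands": [
    [[3,0,0],0,0.15],
    [[4,0,0],0,0.15],
    [[3,0,-5],0,0.15],
    [[0,0,-20],0,0.15],
    [[0,0,-30],0,0.15],
    [[0,0,-40],0,0.15],
    [[40,0,-40],0,0.15],
    [[50,0,0],0,0.15],
    [[50,0,0],0,0.15],
    [[50,0,0],0,0.15],
    [[50,0,0],0,0.15],
    [[50,0,0],0,0.15],
    [[0,0,0],0,0.15],
    [[0,0,0],0,0.15]
  ]
}}

```text
clock: 16.0
eef_pos: [518.6, 119.1, 320.7]
tcp_rot: [3.122, -0.006, 1.638]
contact_force: [-0.2, -0.6, -0.4]
opening: 0.15
```

```bash
python3 - <<'E'
from h import *
s=sense();print(s['clock'],s['eef_pos'],s['contact_force'])
print(ring2("scene",320,225,400,285))
print(ring2("top",355,200,415,240))
crop("top",260,145,160,105,5,"pics/f.png")
E
```

```text
16.0 [518.57974415 119.05673774 320.6817715 ] [-0.20424411 -0.61834129 -0.42651504]
((367.5, 259.0), (12, 11), array([ 545.4, -212.7,    6. ]), 'in stop', np.float64(0.4), np.float64(17.5))
((377.5, 221.5), (12, 12), array([ 544.5, -212.7,    6. ]), 'in stop', np.float64(-0.5), np.float64(17.6))
```

View pics/f.png

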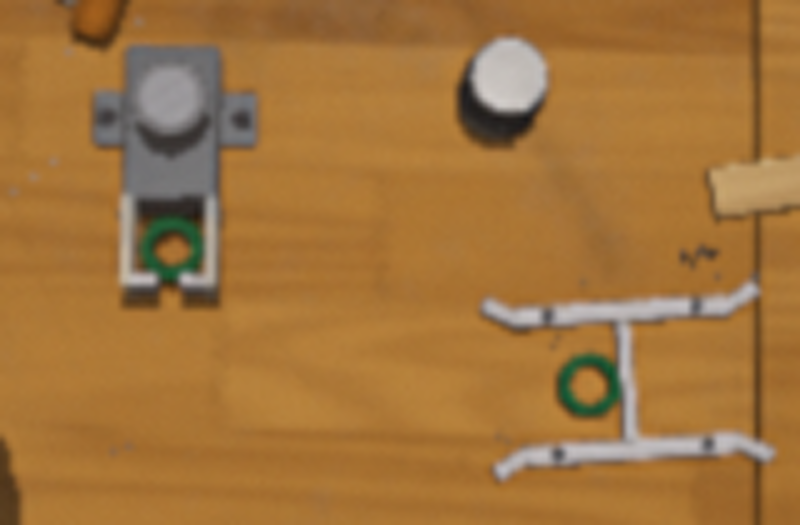

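The ring lies against the crossbar at (589,385). The plunger is up, and the remaining blanks are in the magazine at (172,247).

```bash
python3 -c "from rig import *; print(sign_off())"
```

```text
the job is handed in; nothing more can be done
None
```

I pressed the plunger once, slowly, to its bottom stop (about 15 N there) and let it spring back. One blank came out. I pushed it along the bench between the slightly open fingertips into the stop's near end, until a 5 N contact showed it had reached the crossbar. I then backed off, lifted clear and handed the job in at about 16 s of the 61 s allowed.

- **Blank 1:** both cameras agree within 1 mm. It lies within 0.5 mm of the stop's centre line and about 17.5 mm from its origin, which means it is touching the crossbar (contact is at 18 mm).
- **Feeder:** the last top view shows the plunger up and the remaining blanks in the magazine. I judged their seating by eye and did not measure it.
- **Bystanders:** nothing in the last top view looked moved, but it only covered the feeder, the stop, the jar and the ends of two tools. The arm stayed clear of the rest, and I did not check their positions afterwards.
- **One check that failed:** near the stop's mouth, the colour measurement put the blank about 13 mm short because the mask caught stray green. I read the position by eye from that picture, tightened the mask, and later readings agreed.

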